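# Press the proud furniture foot home

### The job

One of the four beige furniture feet on the upturned cabinet board still stands proud. Press it gently straight down with the fingertips until it is seated on the board like the others, then lift the hand about 10 cm clear above it. Do not pull the foot up, and do not touch the other three feet, the hex key, the cam bolt, the mallet or the purple bins.

Things in the scene. Friction and masses are not known exactly. Their poses are not given: they have to be found in the camera images.
- board: fixed brown wooden base board of a small cabinet, lying upside down on the desk, 190 x 170 x 22 mm; origin at the centre of its underside, on the desk; its x axis runs along the 190 mm side, z up. Four sockets lie in its top at x = +-65 mm, y = +-55 mm from its centre; which foot stands in which socket varies.
- foot_a (a joint): the beige plastic furniture foot that stands proud (15 to 18 mm) of the board. It only slides straight up or down: joint value = how far it has been pressed in, in m: starts between 0 and 0.003, 0.018 = seated, where its flange rests on the board (hard stop). It stays where it is left; sliding friction about 4 N all the way.
- foot_a_top (a point): centre of the flat round top of foot_a: a disc of 32 mm diameter, facing up; it is 24 mm above the underside of the foot's flange, so 46 mm above the desk once seated and 61 to 64 mm at the start. Below the disc: neck 16 mm thick, then a flange of 34 mm diameter, 4 mm thick.
- foot_b (a joint): another beige foot, the same shape; joint value and point as for foot_a and foot_a_top. It starts seated (0.018) and must not be touched.
- foot_b_top (a point): centre of the flat top of foot_b, 46 mm above the desk
- foot_c (a joint): another beige foot, the same shape; joint value and point as for foot_a and foot_a_top. It starts seated (0.018) and must not be touched.
- foot_c_top (a point): centre of the flat top of foot_c, 46 mm above the desk
- foot_d (a joint): another beige foot, the same shape; joint value and point as for foot_a and foot_a_top. It starts seated (0.018) and must not be touched.
- foot_d_top (a point): centre of the flat top of foot_d, 46 mm above the desk
- hex_key: chrome L-shaped hex key, loose on the board between the feet: 5 mm thick, arms 80 mm (along x) and 28 mm (to +y at its +x end); origin at the middle of the long arm, on the board
- cam_bolt: steel cam bolt, loose, lying on the board between the feet: 34 mm long (along x), 10 mm thick; origin under its middle
- mallet: dark walnut mallet lying on the desk beside the board: head 55 x 90 x 55 mm with the origin under its centre, round 18 mm handle running 210 mm from the origin to -x
- bin_tower: four small purple open-front plastic bins clipped into one tower, loose on the desk beside the board: 115 x 85 mm, 160 mm high; origin under its centre

How it is judged:
By the outcome, as a careful person would: the job done as asked, in the order asked, and still so for the second after the job is handed in, with the robot touching nothing.
It also fails if it takes over 35 s, if anything falls off the work surface, if the arm or the gripper's body presses on something with over 40 N, if the wrist force passes 120 N, or if a joint passes its speed limit or range.

### The arm

A 7-joint arm with a two-finger parallel gripper is mounted at the origin on the work surface. World frame = base frame: x ahead of the robot, y to its left, z up, the work surface at z = 0. Lengths are in m, angles in rad, forces in N, time in s.
With the tool pointing down it reaches from about 0.4 to 0.85 m from the base axis. Payload 4.5 kg.
Tool frame: the origin (TCP) lies midway between the tips of the shut fingers; the grasp point (between the pads) lies 19 mm behind it; z points along the fingers, y is the direction in which the jaws open and shut (so a half turn about z gives the same grasp; the last joint's range is limited). The gripper opens to 88 mm and grips with 3 to 60 N. Pads are 18 mm wide; open, the fingers measure 123 mm over their backs; the gripper's body (75 mm by 187 mm) begins 45 mm behind the grasp point.
Start: joints at [1.315, 0.689, -0.195, 1.565, 0.157, 0.902, -0.215], TCP at [0.179, -0.599, 0.239] pointing down, gripper open.
Joint ranges: [-3.01, 3.01], [-0.46, 2.08], [-1.47, 1.51], [0.13, 2.56], [-1, 4.14], [0.04, 2.09], [-2.66, 2.66]. Speed limits (rad/s): [2.57, 2.57, 3.14, 3.14, 3.14, 3.14, 3.14].

### API

Orientations are given as a unit quaternion [x, y, z, w].
In Python, from plant import get_state, snapshot, finish_job, regions_of gives the robot as it stands.
- The arm moves only by the tool send_rows, never from a script. Its argument "series" is a list of rows, each an object of numbers: "grip": the opening, from 0 (shut) to 1 (fully open); "dx", "dy", "dz": the shift along the tool's x, y, z in mm; "turn": the turn about the tool's z in rad. A call has 1 to 20 rows; each row shifts and turns the commanded pose from where the row before left it, along the tool's axes as they then stand; what a row does not reach is not made up. A row lasts 1/10 s, in which the tool goes at most 50 mm and 8.59 degrees, less where a joint would pass 70% of its speed; a pose out of reach is approached as far as the arm can. A call is refused whole if a number of a shift passes 50 or a number of a turn 0.15, either way. A call with a gripper value outside its range is refused whole. The fingers move at their own pace and stop on an object; "force" is the grip in N (left out, the last holds). Time passes only in rows, so rows that do not move let the fingers close. It gives the time, the measured TCP pose, the force and the opening at its end, in the units of the state.
- get_state(): the state, without advancing time (a new reading comes with each control period).
- snapshot(name): name is "scene" or "top" or "wrist"; returns a dict with "img" (480x640x3 uint8, red, green, blue), "depth" (480x640 float32, m along the optical axis (not along the pixel's ray), 0 where there is no reading), "fov_y" (degrees; the focal length in pixels is half the picture's height over the tangent of half this angle, whatever the lens; pixels are square), "cx", "cy" (the principal point, pixels), "R" (3x3) and "t" (3): a world point X has camera coordinates R X + t. Camera axes: x right, y down, z forward; pixel columns grow to the right and rows downward; lengths in m; the calibration is good to about 2 mm. A picture is of the moment at which its call begins.
- finish_job(): hands the job in, once; it reports no verdict.
Trained networks look in a picture, given as the dict that the camera call returned (one of the last four; its "shot" number tells which), for a name from the list of things; names that differ only in an ending like _2 or _b are one class to them, and where a whole thing is asked for, a point or a joint stands for the part that bears it (a point fixed in the world has none). Each returns a list of dicts, best first, with "score" (0 to 1); they miss things now and then, are a little off and sometimes report something else, mostly with a low value. They report only what shows in the picture. A call takes as long as a camera call.
- regions_of(picture, target): "pixels" (480x640 bool, what is visible of it) and "extent" ([left, top, right, bottom] in pixels, round what is visible of it).
The state is a dict: "clock": time; "q": joint angles; "qd": joint speeds; "joint_torque": joint torques, N m; "tool_pos": TCP position; "eef_rot": TCP orientation; "contact_force": force on the tool from outside, world axes, zero at the start; "moment": the same for the moment, N m; "opening": opening from 0.0 (shut) to 1.0 (fully open).
Only numpy, scipy, OpenCV 4.12 (cv2) and the standard library are available. Lean on these libraries where they do the work, as an engineer would, in place of code of your own. Each camera call takes 0.05 s, during which the arm holds its last target.

## Working session

There is one attempt and no reset: what is moved stays moved. The work goes in short steps, Python scripts to look and compute and a tool call to move; the robot and the scene stay as the last step left them, time stands still between calls to the robot, and variables do not carry over. Pictures are saved under pics/ and viewed, and the job is handed in when it is done.

Besides the shell and the picture viewer there is one more tool, called after ">>>" as name([rows], argument=value, ...), one row to a line, values as JSON. send_rows: Moves the arm, as the interface text tells. Its arguments: {"type":"object","properties":{"series":{"type":"array","items":{"type":"object","properties":{"grip":{"type":"number"},"dx":{"type":"number"},"dy":{"type":"number"},"dz":{"type":"number"},"turn":{"type":"number"}}}},"force":{"type":"number"}},"required":["series"]}

```bash
mkdir -p pics; ls; python3 - <<'E'
from plant import *
import cv2,numpy as np,pickle
s=get_state();print({k:np.round(s[k],4).tolist() for k in s})
for n in["scene","top"]:
    p=snapshot(n);pickle.dump(p,open(n+'.pkl','wb'))
    cv2.imwrite(f'pics/{n}0.png',p['img'][...,::-1])
    f=240/np.tan(np.radians(p['fov_y']/2))
    for r in regions_of(p,'foot_a'):
        m=r['pixels']&(p['depth']>0);v,u=np.nonzero(m);z=p['depth'][m]
        X=(np.c_[(u-p['cx'])*z/f,(v-p['cy'])*z/f,z]-p['t'])@p['R']
        t=X[X[:,2]>np.percentile(X[:,2],95)-.006]
        print(n,round(r['score'],2),r['extent'],len(X),'top z',np.percentile(X[:,2],[50,95]).round(4),'c',((t.max(0)+t.min(0))/2).round(4),t.mean(0).round(4),np.ptp(t,axis=0).round(3))
E
```

```text
pics
{'clock': 0.0, 'q': [1.3148, 0.69, -0.1945, 1.5663, 0.1572, 0.9025, -0.2151], 'qd': [0.0001, 0.0006, 0.0006, -0.0014, -0.0005, 0.0015, 0.0005], 'joint_torque': [-0.0, -52.7562, -1.2671, -15.3428, -0.0527, 0.0065, 0.0001], 'tool_pos': [0.1784, -0.5984, 0.2379], 'eef_rot': [0.9895, 0.1444, -0.0002, -0.0009], 'contact_force': [-0.0992, -0.5815, -1.0676], 'moment': [-0.0056, -0.0196, 0.0005], 'opening': 1.0}
scene 0.86 [341.6, 267.9, 364.1, 291.2] 480 top z [0.0446 0.0472] c [0.6469 0.0061 0.0455] [0.6473 0.0051 0.0451] [0.031 0.032 0.009]
scene 0.8 [219.8, 288.1, 247.2, 313.4] 514 top z [0.0445 0.047 ] c [ 0.5395 -0.126   0.0449] [ 0.5396 -0.1261  0.0452] [0.032 0.029 0.008]
scene 0.67 [260.9, 221.5, 282.1, 252.4] 528 top z [0.0609 0.0636] c [ 0.5191 -0.0178  0.0621] [ 0.5199 -0.0182  0.0618] [0.031 0.031 0.009]
scene 0.61 [299.7, 331.9, 327.9, 360.1] 522 top z [0.0447 0.0473] c [ 0.6673 -0.1028  0.0455] [ 0.6673 -0.1031  0.0453] [0.03  0.031 0.008]
top 0.9 [399.5, 174.7, 421.7, 199.8] 393 top z [0.0467 0.0494] c [ 0.6651 -0.1012  0.0477] [ 0.6651 -0.1017  0.0473] [0.031 0.031 0.008]
top 0.85 [411.8, 251.3, 434.3, 274.3] 406 top z [0.0463 0.0492] c [ 0.5375 -0.1253  0.0472] [ 0.5375 -0.1249  0.0469] [0.03  0.032 0.008]
top 0.72 [333.1, 184.7, 351.8, 205.0] 351 top z [0.0467 0.0494] c [0.6454 0.0066 0.0474] [0.6453 0.0066 0.0471] [0.03  0.029 0.008]
top 0.61 [343.4, 264.8, 364.5, 284.5] 375 top z [0.0637 0.0658] c [ 0.5171 -0.0168  0.0638] [ 0.5175 -0.017   0.0639] [0.029 0.031 0.007]
```

View pics/scene0.png

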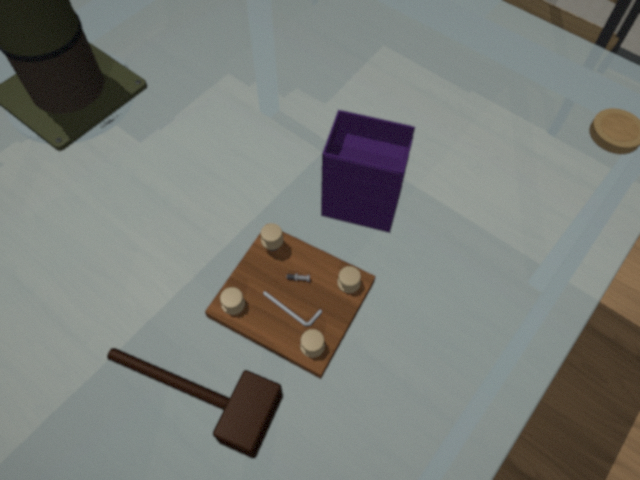

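View pics/top0.png

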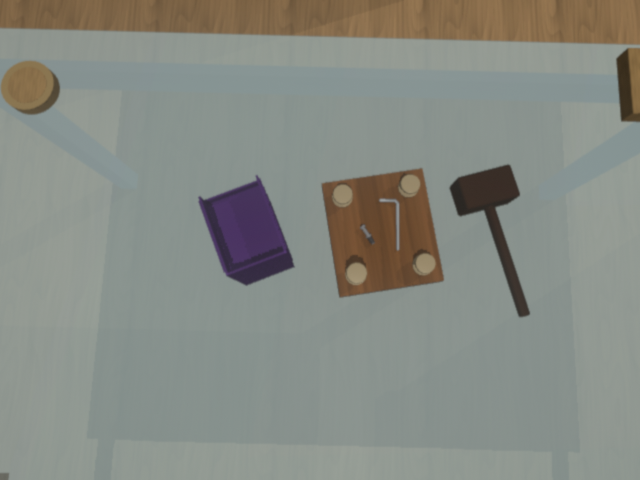

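```bash
python3 - <<'E'
import pickle,numpy as np
for n in["scene","top"]:
    p=pickle.load(open(n+'.pkl','rb'));f=240/np.tan(np.radians(p['fov_y']/2))
    v,u=np.nonzero(p['depth']>0);z=p['depth'][v,u]
    X=(np.c_[(u-p['cx'])*z/f,(v-p['cy'])*z/f,z]-p['t'])@p['R']
    # height map coarse 2cm, in mm
    print(n)
    for x in np.arange(.80,.34,-.03):
        print('%.2f'%x,' '.join('%4d'%(1000*c.max()) if len(c:=X[(abs(X[:,0]-x)<.015)&(abs(X[:,1]-y)<.015)][:,2]) else '   .' for y in np.arange(.24,-.40,-.03)))
E
```

```text
scene
0.80    2    2    4    3    3    3    2    2    3    3    2    2    4    3    3    4    .    .    .    .    .    .
0.77    3    3    2    3    2    3    2    2    3    3    3    3    4    3    3    3    2    .    .    .    .    .
0.74    2    3    2    3    2    2    2    3    3    3    3    2    2    3    3    3    3    2    .    .    .    .
0.71    3    2    3    4    3    2    3    2    2    3    3   24   24    3    4    3   56   55    1    .    .    .
0.68    2    3    3    3    2    3    2   24   24   24   25   48   49    2   57   57   58   58    3    1    .    .
0.65    3    2    3    2  160    2    2   47   49   24   28   48   47   22   57   57   58   57    3    2    .    .
0.62    2  159  139  139  161    3    5   24   47   24   25   29   25   24   57   57   38    3    4    2    2    .
0.59    2  160  160  124  162  161    3   23   24   33   28   28   26   24    3    3   37   33    2    3    3    2
0.56    .    .  161  125  124  160    2   23   24   30   28   28   48   46    2    3   40   37    3    2    3    3
0.53    .    .  160  160  160  161    2   23   66   64   24
[... 1889 characters left out ...]
    5    4
0.50    4    5  162  163  161    5    5    4   66   66   26   26   26   25    5    4    4   40    4    4    4    5
0.47    6    5    5    4    5    4    5    4   24    4    6    5    4    4    4    5    6   40   38    6    5    5
0.44    5    4    4    5    4    4    5    4    4    4    5    5    5    5    5    4    5    5    5    5    6    4
0.41    6    4    4    4    4    4    5    6    5    5    4    5    4    6    4    4    5    4    4    4    5    5
0.38    4    4    5    5    6    4    4    5    4    4    5    4    5    5    4    4    5    5    5    6    4    6
0.35    4    5    4    4    5    5    5    5    5    4    4    4    4    5    4    4    5    5    5    4    5    5
```

The scene and top views agree. The proud foot is at scene pixel (272,237) and top pixel (356,273), at about (0.518, -0.0175), with its top at about z = 0.0625. It sits nearest the purple tower, so I'll turn the jaws radially (along world x) to keep the body clear of the tower. I'll move high with the fingers shut.

>>> send_rows([
  {"dx":31,"dy":-29,"grip":0},
  {"dx":31,"dy":-29,"grip":0},
  {"dx":31,"dy":-29,"grip":0},
  {"dx":31,"dy":-29,"grip":0},
  {"dx":31,"dy":-29,"grip":0},
  {"dx":31,"dy":-29,"grip":0},
  {"dx":31,"dy":-29,"grip":0},
  {"dx":31,"dy":-29,"grip":0},
  {"dx":31,"dy":-29,"grip":0},
  {"dx":31,"dy":-29,"grip":0},
  {"dx":31,"dy":-29,"grip":0},
  {"dx":31,"dy":-29,"grip":0},
  {"dx":31,"dy":-29,"grip":0},
  {"dx":31,"dy":-29,"grip":0},
  {"dx":31,"dy":-29,"grip":0},
  {"dx":27,"dy":-24,"grip":0},
], force=20)

```text
schema error: expected keys grip, dx, dy, dz, turn
```

>>> send_rows([
  {"turn":-0.14,"grip":0},
  {"turn":-0.14,"grip":0},
  {"turn":-0.14,"grip":0},
  {"turn":-0.14,"grip":0},
  {"turn":-0.14,"grip":0},
  {"turn":-0.14,"grip":0},
  {"turn":-0.14,"grip":0},
  {"turn":-0.14,"grip":0},
  {"turn":-0.14,"grip":0},
  {"turn":-0.02,"grip":0},
  {"grip":0},
  {"grip":0},
])

```text
schema error: expected keys grip, dx, dy, dz, turn
```

```bash
cat > chk.py <<'E'
from plant import *
import cv2,numpy as np,sys
from scipy.spatial.transform import Rotation as R
s=get_state();print({k:np.round(s[k],4).tolist() for k in s if k!='joint_torque' })
T=R.from_quat(s['eef_rot']).as_matrix();print(T.round(3))
print('to foot, tool mm',(T.T@(np.array([.5182,-.0175,.0625])-s['tool_pos'])*1000).round(1))
for n in sys.argv[2:]:
    p=snapshot(n);cv2.imwrite(f'pics/{n}{sys.argv[1]}.png',p['img'][...,::-1])
    f=240/np.tan(np.radians(p['fov_y']/2))
    for r in regions_of(p,'foot_a'):
        m=r['pixels']&(p['depth']>0);v,u=np.nonzero(m);z=p['depth'][m]
        if len(z)<20: continue
        X=(np.c_[(u-p['cx'])*z/f,(v-p['cy'])*z/f,z]-p['t'])@p['R']
        t=X[X[:,2]>np.percentile(X[:,2],95)-.006]
        print(n,round(r['score'],2),r['extent'],'z',np.percentile(X[:,2],[50,95]).round(4),'c',((t.max(0)+t.min(0))/2).round(4))
E
python3 chk.py 1 scene wrist
```

```text
{'clock': 0.2, 'q': [1.3148, 0.6897, -0.1945, 1.5659, 0.1573, 0.9025, -0.215], 'qd': [0.001, -0.0046, 0.0009, -0.0049, -0.0009, 0.0016, 0.0007], 'tool_pos': [0.1785, -0.5986, 0.2382], 'eef_rot': [0.9895, 0.1445, -0.0001, -0.0005], 'contact_force': [0.1722, -0.1274, -0.3775], 'moment': [0.0143, 0.0028, -0.0228], 'opening': 0.9993}
[[ 0.958  0.286 -0.   ]
 [ 0.286 -0.958  0.001]
 [-0.    -0.001 -1.   ]]
to foot, tool mm [ 491.7 -459.5  176.2]
scene 0.83 [298.3, 328.6, 325.2, 358.6] z [0.0447 0.0472] c [ 0.6667 -0.1028  0.0454]
scene 0.76 [263.1, 223.0, 282.8, 248.6] z [0.061  0.0636] c [ 0.5196 -0.017   0.0617]
scene 0.76 [220.9, 287.2, 246.5, 314.4] z [0.0446 0.047 ] c [ 0.5391 -0.1259  0.045 ]
scene 0.63 [342.9, 268.1, 362.6, 293.7] z [0.0445 0.0471] c [0.647  0.0056 0.0452]
```

All five keys are required in every row.

>>> send_rows([
  {"dx":31,"dy":-29,"dz":0,"turn":0,"grip":0},
  {"dx":31,"dy":-29,"dz":0,"turn":0,"grip":0},
  {"dx":31,"dy":-29,"dz":0,"turn":0,"grip":0},
  {"dx":31,"dy":-29,"dz":0,"turn":0,"grip":0},
  {"dx":31,"dy":-29,"dz":0,"turn":0,"grip":0},
  {"dx":31,"dy":-29,"dz":0,"turn":0,"grip":0},
  {"dx":31,"dy":-29,"dz":0,"turn":0,"grip":0},
  {"dx":31,"dy":-29,"dz":0,"turn":0,"grip":0},
  {"dx":31,"dy":-29,"dz":0,"turn":0,"grip":0},
  {"dx":31,"dy":-29,"dz":0,"turn":0,"grip":0},
  {"dx":31,"dy":-29,"dz":0,"turn":0,"grip":0},
  {"dx":31,"dy":-29,"dz":0,"turn":0,"grip":0},
  {"dx":31,"dy":-29,"dz":0,"turn":0,"grip":0},
  {"dx":31,"dy":-29,"dz":0,"turn":0,"grip":0},
  {"dx":31,"dy":-29,"dz":0,"turn":0,"grip":0},
  {"dx":27,"dy":-24,"dz":0,"turn":0,"grip":0},
], force=20)

```text
clock: 2.0
tool_pos: [0.52, -0.0159, 0.2389]
eef_rot: [0.989, 0.145, 0.0, -0.0]
contact_force: [0.1, -0.4, -0.8]
opening: 0.005
```

>>> send_rows([
  {"dx":0,"dy":0,"dz":0,"turn":-0.14,"grip":0},
  {"dx":0,"dy":0,"dz":0,"turn":-0.14,"grip":0},
  {"dx":0,"dy":0,"dz":0,"turn":-0.14,"grip":0},
  {"dx":0,"dy":0,"dz":0,"turn":-0.14,"grip":0},
  {"dx":0,"dy":0,"dz":0,"turn":-0.14,"grip":0},
  {"dx":0,"dy":0,"dz":0,"turn":-0.14,"grip":0},
  {"dx":0,"dy":0,"dz":0,"turn":-0.14,"grip":0},
  {"dx":0,"dy":0,"dz":0,"turn":-0.14,"grip":0},
  {"dx":0,"dy":0,"dz":0,"turn":-0.14,"grip":0},
  {"dx":0,"dy":0,"dz":0,"turn":-0.02,"grip":0},
  {"dx":0,"dy":0,"dz":0,"turn":0,"grip":0},
  {"dx":0,"dy":0,"dz":0,"turn":0,"grip":0},
])

```text
clock: 3.2
tool_pos: [0.519, -0.0186, 0.2388]
eef_rot: [0.708, 0.706, 0.0, 0.0]
contact_force: [0.4, -0.3, 0.0]
opening: 0.008
```

```bash
python3 chk.py 1 scene wrist
```

```text
{'clock': 3.2, 'q': [0.2617, 0.5851, -0.5041, 1.8722, 0.3885, 0.7822, -0.4552], 'qd': [-0.0039, -0.0013, 0.0027, -0.0006, 0.0027, 0.001, 0.0082], 'tool_pos': [0.519, -0.0186, 0.2388], 'eef_rot': [0.7083, 0.7059, 0.0, 0.0001], 'contact_force': [0.442, -0.3405, 0.0405], 'moment': [-0.0433, -0.1366, -0.0107], 'opening': 0.0075}
[[ 0.003  1.     0.   ]
 [ 1.    -0.003 -0.   ]
 [-0.     0.    -1.   ]]
to foot, tool mm [  1.1  -0.8 176.3]
scene 0.87 [297.9, 327.3, 326.2, 359.2] z [0.0445 0.0473] c [ 0.6667 -0.1021  0.0454]
scene 0.84 [262.3, 222.9, 279.7, 249.8] z [0.0611 0.0637] c [ 0.5192 -0.018   0.0611]
scene 0.69 [287.6, 274.0, 310.2, 281.1] z [0.0293 0.0319] c [ 0.5854 -0.0371  0.0295]
scene 0.63 [219.8, 288.1, 245.6, 313.8] z [0.0445 0.0471] c [ 0.5402 -0.1259  0.045 ]
scene 0.56 [342.1, 271.5, 359.6, 292.3] z [0.0444 0.0469] c [0.6474 0.0047 0.0449]
wrist 0.81 [442.8, 156.8, 491.0, 196.3] z [0.0463 0.0478] c [0.6447 0.0057 0.0455]
wrist 0.74 [302.3, 181.4, 341.0, 225.6] z [0.0635 0.0648] c [ 0.5173 -0.017   0.0626]
wrist 0.74 [452.9, 265.7, 494.3, 308.5] z [0.0461 0.0477] c [ 0.6638 -0.1016  0.0456]
wrist 0.24 [377.8, 206.3, 413.1, 230.3] z [0.0308 0.0327] c [ 0.5832 -0.0353  0.0307]
```

View pics/wrist1.png

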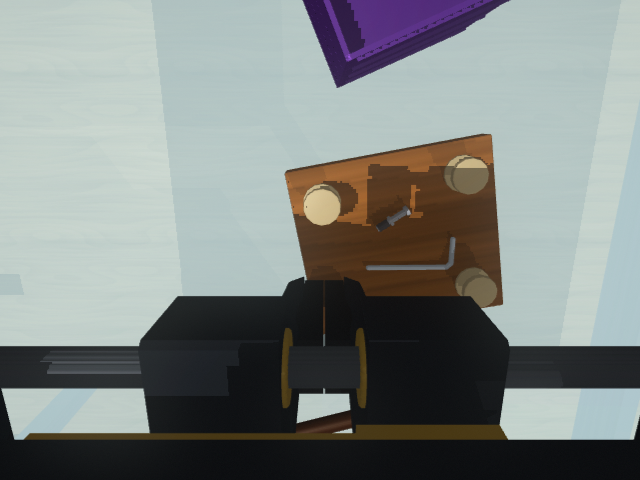

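View pics/scene1.png

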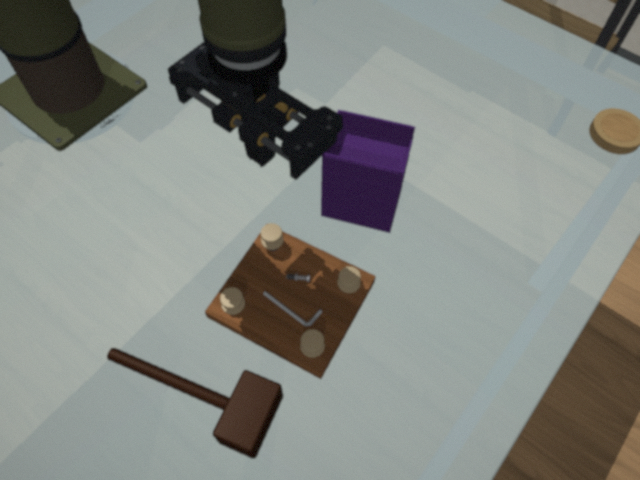

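>>> send_rows([
  {"dx":1,"dy":-1,"dz":20,"turn":0,"grip":0},
  {"dx":0,"dy":0,"dz":30,"turn":0,"grip":0},
  {"dx":0,"dy":0,"dz":30,"turn":0,"grip":0},
  {"dx":0,"dy":0,"dz":25,"turn":0,"grip":0},
  {"dx":0,"dy":0,"dz":20,"turn":0,"grip":0},
  {"dx":0,"dy":0,"dz":15,"turn":0,"grip":0},
  {"dx":0,"dy":0,"dz":10,"turn":0,"grip":0},
  {"dx":0,"dy":0,"dz":8,"turn":0,"grip":0},
  {"dx":0,"dy":0,"dz":0,"turn":0,"grip":0},
  {"dx":0,"dy":0,"dz":0,"turn":0,"grip":0},
])

```text
clock: 4.4
tool_pos: [0.5183, -0.0174, 0.0811]
eef_rot: [0.707, 0.707, 0.0, 0.0]
contact_force: [1.0, 0.8, -0.5]
opening: 0.005
```

```bash
python3 chk.py 2 scene
```

```text
{'clock': 4.4, 'q': [0.1279, 0.8224, -0.3034, 2.0031, 0.5943, 0.402, -0.6392], 'qd': [0.0045, -0.0093, -0.0039, -0.0009, -0.0008, 0.0011, 0.0006], 'tool_pos': [0.5183, -0.0174, 0.0811], 'eef_rot': [0.7075, 0.7067, 0.0002, 0.0003], 'contact_force': [0.9978, 0.786, -0.5122], 'moment': [0.001, -0.096, 0.0237], 'opening': 0.005}
[[ 0.001  1.     0.001]
 [ 1.    -0.001 -0.   ]
 [-0.     0.001 -1.   ]]
to foot, tool mm [-0.1 -0.1 18.6]
scene 0.78 [262.4, 226.5, 282.8, 250.0] z [0.0603 0.0636] c [ 0.5202 -0.0192  0.0706]
scene 0.78 [341.9, 267.4, 360.1, 296.1] z [0.0443 0.0468] c [0.6474 0.0058 0.0451]
scene 0.73 [220.5, 288.7, 246.9, 315.9] z [0.0445 0.0472] c [ 0.5388 -0.1255  0.045 ]
scene 0.71 [299.3, 326.8, 327.0, 358.4] z [0.0448 0.0473] c [ 0.6667 -0.1026  0.0453]
```

View pics/scene2.png

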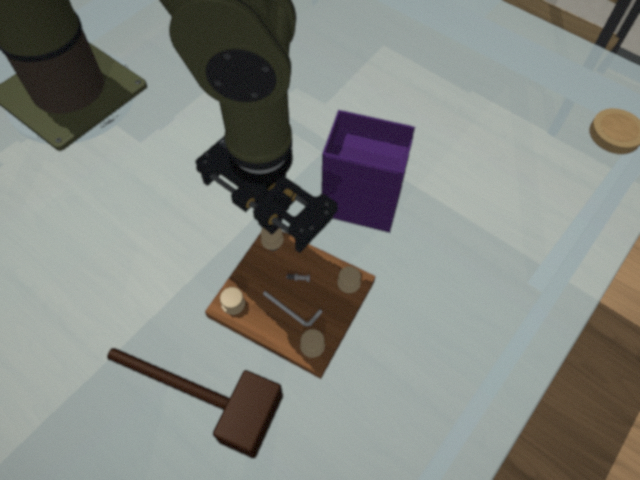

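The fingertips are right above the proud foot (272,240), and the gripper body is clear of the tower. Now I'll press slowly and watch the force.

>>> send_rows([
  {"dx":0,"dy":0,"dz":5,"turn":0,"grip":0},
  {"dx":0,"dy":0,"dz":5,"turn":0,"grip":0},
  {"dx":0,"dy":0,"dz":3,"turn":0,"grip":0},
  {"dx":0,"dy":0,"dz":2,"turn":0,"grip":0},
  {"dx":0,"dy":0,"dz":2,"turn":0,"grip":0},
  {"dx":0,"dy":0,"dz":2,"turn":0,"grip":0},
  {"dx":0,"dy":0,"dz":2,"turn":0,"grip":0},
  {"dx":0,"dy":0,"dz":2,"turn":0,"grip":0},
  {"dx":0,"dy":0,"dz":0,"turn":0,"grip":0},
])

```text
clock: 5.4
tool_pos: [0.5179, -0.0175, 0.0575]
eef_rot: [0.707, 0.707, -0.0, -0.0]
contact_force: [-0.2, 0.5, 0.6]
opening: 0.008
```

>>> send_rows([
  {"dx":0,"dy":0,"dz":2,"turn":0,"grip":0},
  {"dx":0,"dy":0,"dz":2,"turn":0,"grip":0},
  {"dx":0,"dy":0,"dz":2,"turn":0,"grip":0},
  {"dx":0,"dy":0,"dz":2,"turn":0,"grip":0},
  {"dx":0,"dy":0,"dz":0,"turn":0,"grip":0},
])

```text
clock: 5.9
tool_pos: [0.518, -0.0175, 0.0493]
eef_rot: [0.707, 0.707, -0.0, -0.0]
contact_force: [-0.2, 1.1, 0.5]
opening: 0.001
```

>>> send_rows([
  {"dx":0,"dy":0,"dz":1,"turn":0,"grip":0},
  {"dx":0,"dy":0,"dz":1,"turn":0,"grip":0},
])

```text
clock: 6.1
tool_pos: [0.518, -0.0175, 0.0477]
eef_rot: [0.708, 0.707, 0.0, 0.0]
contact_force: [0.1, -0.2, 3.5]
opening: 0.01
```

>>> send_rows([
  {"dx":0,"dy":0,"dz":1,"turn":0,"grip":0},
])

```text
clock: 6.2
tool_pos: [0.518, -0.0175, 0.0467]
eef_rot: [0.707, 0.707, 0.0, 0.0]
contact_force: [-1.1, -1.1, 4.6]
opening: 0.003
```

```bash
python3 chk.py 3 scene wrist
```

```text
{'clock': 6.2, 'q': [0.091, 0.8817, -0.2424, 2.0138, 0.6322, 0.3191, -0.6737], 'qd': [-0.0118, 0.0174, 0.0182, 0.003, 0.0103, -0.0235, -0.0086], 'tool_pos': [0.518, -0.0175, 0.0467], 'eef_rot': [0.7075, 0.7067, 0.0, 0.0001], 'contact_force': [-1.089, -1.1107, 4.6146], 'moment': [-0.048, 0.0959, 0.022], 'opening': 0.0031}
[[ 0.001  1.     0.   ]
 [ 1.    -0.001 -0.   ]
 [-0.     0.    -1.   ]]
to foot, tool mm [  0.    0.2 -15.8]
scene 0.94 [220.9, 289.0, 245.9, 314.8] z [0.0446 0.0472] c [ 0.5391 -0.1253  0.0448]
scene 0.67 [262.2, 238.3, 282.5, 253.8] z [0.0267 0.047 ] c [ 0.5228 -0.0239  0.0459]
scene 0.62 [341.5, 267.6, 360.6, 291.8] z [0.0443 0.0471] c [0.6474 0.0057 0.0448]
scene 0.61 [299.6, 330.7, 322.2, 357.8] z [0.0447 0.0472] c [ 0.6663 -0.1036  0.0454]
wrist 0.76 [283.0, 239.3, 358.0, 315.3] z [0.0425 0.0476] c [ 0.5171 -0.0127  0.0551]
wrist 0.72 [570.4, 192.1, 639.2, 281.5] z [0.0412 0.0474] c [0.6371 0.0053 0.0449]
wrist 0.57 [572.1, 405.2, 640.0, 441.4] z [0.0268 0.0421] c [ 0.6302 -0.0565  0.0757]
```

Force is consistent with the sliding friction of about 4 N. I'll keep going until I feel the hard stop.

>>> send_rows([
  {"dx":0,"dy":0,"dz":0.5,"turn":0,"grip":0},
  {"dx":0,"dy":0,"dz":0.5,"turn":0,"grip":0},
])

```text
clock: 6.6
tool_pos: [0.5181, -0.0175, 0.0464]
eef_rot: [0.707, 0.707, 0.0, 0.0]
contact_force: [-3.0, 0.0, 15.5]
opening: 0.002
```

>>> send_rows([
  {"dx":0,"dy":0,"dz":0.5,"turn":0,"grip":0},
])

```text
clock: 6.7
tool_pos: [0.5181, -0.0175, 0.0463]
eef_rot: [0.707, 0.707, 0.0, 0.001]
contact_force: [-3.2, 0.0, 20.2]
opening: 0.008
```

The hard stop is clear: z stays at 46.3 mm while the force rises to 20 N. Lifting straight up now.

>>> send_rows([
  {"dx":0,"dy":0,"dz":-1,"turn":0,"grip":0},
  {"dx":0,"dy":0,"dz":-3,"turn":0,"grip":0},
  {"dx":0,"dy":0,"dz":-8,"turn":0,"grip":0},
  {"dx":0,"dy":0,"dz":-15,"turn":0,"grip":0},
  {"dx":0,"dy":0,"dz":-20,"turn":0,"grip":0},
  {"dx":0,"dy":0,"dz":-20,"turn":0,"grip":0},
  {"dx":0,"dy":0,"dz":-18,"turn":0,"grip":0},
  {"dx":0,"dy":0,"dz":-12,"turn":0,"grip":0},
  {"dx":0,"dy":0,"dz":-6,"turn":0,"grip":0},
  {"dx":0,"dy":0,"dz":0,"turn":0,"grip":0},
  {"dx":0,"dy":0,"dz":0,"turn":0,"grip":0},
])

```text
clock: 7.8
tool_pos: [0.5176, -0.0176, 0.1477]
eef_rot: [0.707, 0.707, -0.0, -0.0]
contact_force: [0.2, 0.6, 0.3]
opening: 0.005
```

```bash
python3 chk.py 4 scene wrist
```

```text
{'clock': 7.8, 'q': [0.1954, 0.7153, -0.4104, 1.9648, 0.5109, 0.565, -0.5655], 'qd': [-0.0033, 0.0103, 0.0025, 0.0034, 0.0002, -0.0011, -0.0005], 'tool_pos': [0.5176, -0.0176, 0.1477], 'eef_rot': [0.7075, 0.7068, -0.0004, -0.0002], 'contact_force': [0.2086, 0.6348, 0.2703], 'moment': [-0.0154, -0.0545, 0.017], 'opening': 0.0054}
[[ 0.001  1.    -0.001]
 [ 1.    -0.001 -0.   ]
 [-0.    -0.001 -1.   ]]
to foot, tool mm [ 0.1  0.7 85.2]
scene 0.91 [300.3, 327.7, 325.2, 360.3] z [0.045  0.0472] c [ 0.6665 -0.1021  0.0453]
scene 0.9 [341.0, 267.1, 361.2, 294.5] z [0.0446 0.0469] c [0.6474 0.006  0.0451]
scene 0.81 [262.6, 227.8, 280.3, 255.6] z [0.0438 0.0466] c [ 0.5192 -0.018   0.0445]
scene 0.8 [220.4, 289.0, 244.8, 314.6] z [0.0445 0.0472] c [ 0.54   -0.1259  0.0453]
scene 0.15 [204.2, 221.8, 375.0, 378.2] z [0.0212 0.0236] c [ 0.5931 -0.0603  0.0322]
wrist 0.93 [299.8, 199.5, 346.2, 253.6] z [0.0466 0.0478] c [ 0.5174 -0.0169  0.0455]
wrist 0.81 [494.7, 309.0, 556.5, 348.1] z [0.0441 0.0475] c [ 0.6146 -0.0431  0.1376]
wrist 0.77 [482.3, 168.4, 550.5, 222.3] z [0.0463 0.0477] c [0.6449 0.0061 0.0453]
```

View pics/scene4.png

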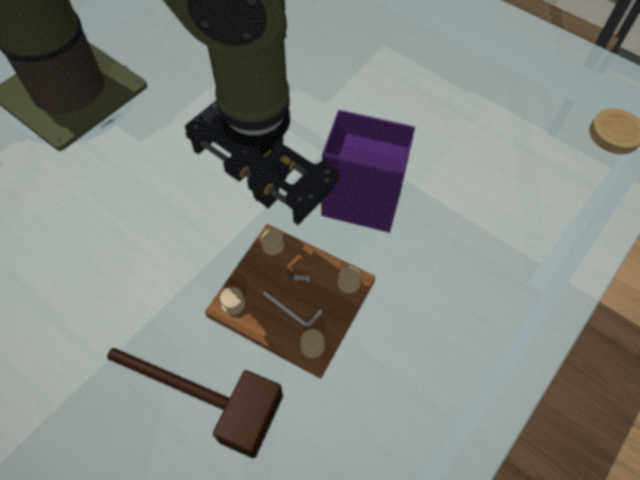

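The pressed foot (272,242) is now level with the others. The key, bolt, mallet and tower have not moved.

```bash
python3 -c "
from plant import *
print(finish_job())"
```

```text
the job is handed in; nothing more can be done
None
```

The proud foot is seated, the hand is about 10 cm above it, and the job is handed in at about 8 s on the clock.

- **Pressing:** I pushed foot_a, near (0.518, -0.0175), straight down with the shut fingertips. It slid at about 4 N. The fingertips then stopped at z = 46.3 mm while the force rose to 20 N, which is the hard stop.
- **Lifting:** I raised the hand straight up to z = 148 mm. The force reading there was near zero, so the fingertips are clear.
- **Last checks:** In the scene and wrist images the foot's top now matches the seated feet to within about 0.5 mm. It stood about 16.5 mm above them at the start. In the last scene picture, the other three feet, hex key, cam bolt, mallet and bins look unmoved.
- **What disagreed:** The first two move calls were refused for missing keys in their rows, and the arm did not move. The networks gave a few wrong extra "foot" detections (the bolt and the whole board), and one wrist view of another foot was off because the hand blocked part of it. I ignored these.

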